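# Seat the die cap of a clay extruder and hold it home

## Task

The knurled die cap sits loosely on the mouth of the upright clay extruder, held up by pins that you cannot see. Turn the cap until its hidden keyways drop over the pins, push it down against the spring until it is fully home, flush on the extruder's shoulder, and keep holding it there: the job finishes with you still pressing or gripping the cap, because the spring lifts it when it is let go. Leave the bowl, the bottle and the spare die where they stand.

Things in the scene. Friction and masses are not known exactly. Their poses are not given: they have to be found in the camera images.
- cap: Knurled aluminium die cap, loose: a round closed collar 60 mm in diameter, 40 mm high, three crossed dark slots on its flat top. Origin: on its axis, at the centre of its lower rim; z up. It stands on the extruder's neck with its rim 12 mm above the shoulder. It weighs 0.24 to 0.38 kg and may be gripped anywhere round its side and turned either way.
- cap_top (a point): Centre of the cap's top face, 40 mm above its rim. Inside the cap, unseen: three equal keyways 120 degrees apart, starting 10 mm above the rim, in a bore with about 1 mm of play on the neck. They are 12 mm wide for 6 mm pins, so each lets its pin in over about 0.2 rad of turn. Nothing outside shows where they are.
- shoulder (a point): Centre of the extruder's flat shoulder, 60 mm in diameter, 110 mm above the table, where the cap's rim lands when home; z up. A neck 32 mm in diameter rises from it into the cap, with three hidden pins 120 degrees apart, in a direction drawn anew each time. It must be felt: 0.35 to 1.75 rad of turn, either way, brings the cap to where it drops.
- stand: The fixed extruder with its bench stand: dark steel base plate 160 x 120 x 12 mm, wooden block 90 x 90 mm up to 52 mm, upright aluminium barrel 60 mm in diameter up to 110 mm. Origin: centre of the base's underside, on the extruder's axis; x along the 160 mm side. Once its keyways are over the pins, the cap sinks 5 mm freely, then meets a spring that takes 5 N to start and 12 N at home, 7 mm lower.
- bowl: Bystander: terracotta bowl, 100 mm across and 55 mm high; origin under its centre.
- bottle: Bystander: white bottle with a black cap, 56 mm in diameter, 130 mm high; origin under its centre.
- die: Bystander: spare steel die lying on the table, a disc 48 mm in diameter, 6 mm thick; origin under its centre.
Mind the look-alikes: they are no part of the job. What is meant by the cap is not turquoise, and is the smaller of those in its own colour. There is more than one size of the stand; the job needs the smaller.

How it is judged:
By the outcome, as a careful person would: the job done as asked, in the order asked, and still so for the second after the job is handed in, while the arm keeps its last pose, push and grip.
It also fails if it takes over 48 s, if anything falls off the work surface, if the arm or the gripper's body presses on something with over 40 N, if the wrist force passes 120 N, or if a joint passes its speed limit or range.

## Robot

A 6-joint arm with a two-finger parallel gripper is mounted at the origin on the work surface. World frame = base frame: x ahead of the robot, y to its left, z up, the work surface at z = 0. Lengths are in m, angles in rad, forces in N, time in s.
With the tool pointing down it reaches from about 0.225 to 0.875 m from the base axis. Payload 3.4 kg.
Tool frame: the origin (TCP) lies midway between the tips of the shut fingers; the grasp point (between the pads) lies 19 mm behind it (manip.pinch_z is the distance from the TCP to the grasp point, in m); z points along the fingers, y is the line along which they close (so a half turn about z gives the same grasp; the last joint's range is limited). The gripper opens to 85 mm and grips with 20 to 120 N. Pads are 22 mm wide; open, the fingers measure 114 mm over their backs; the gripper's body (76 mm by 85 mm) begins 54 mm behind the grasp point. The pads swing forward as they close: fully open they stand 13 mm farther back than shut.
Start: joints at [-1.391, 0.276, 1.505, -0, 1.361, -0.121], TCP at [0.17, -0.549, 0.231] pointing down, gripper open.
Joint ranges: [-2.89, 2.89], [-0.75, 2.08], [0.22, 2.7], [-1.18, 4.32], [0.11, 2.71], [-2.7, 2.7]. Speed limits (rad/s): [2.57, 2.57, 3.14, 3.14, 3.14, 3.14].

## Interface

Orientations are given as a unit quaternion [w, x, y, z].
In Python, from rig import manip gives the robot as it stands.
- The arm moves only by the tool carry_out, never from a script. Its arguments are lists of equal length, an entry for each row: "delta_pos": the shift along the tool's x, y, z scaled (see below), a list of three; "turn": the turn, a rotation vector about the tool's x, y, z scaled (see below), a list of three; "claw": the closure, from -1 (fully open) to 1 (shut). A call has 1 to 12 rows; each row is the pose to reach, as a shift and turn from the pose commanded when the call began, along the tool's axes at that moment; what a row does not reach only later rows make up. The controller multiplies each number of a shift by 400 mm and each number of a turn by 30 degrees. A row lasts 1/10 s, in which the tool goes at most 50 mm and 8.59 degrees, less where a joint would pass 70% of its speed; a pose out of reach is approached as far as the arm can. A call with a number of a shift or a turn outside -1 to 1 is refused whole. A call with a gripper value outside its range is refused whole. The fingers move at their own pace and stop on an object; "force" is the grip in N (left out, the last holds). Time passes only in rows, so rows that repeat a pose let the fingers close. It gives the time, the measured TCP pose, the force, the opening and the grip force at its end, in the units of the state.
- manip.get_state(): the state, without advancing time (a new reading comes with each control period).
- manip.get_image(name): name is "scene" or "side" or "wrist"; returns a dict with "image" (384x512x3 uint8, red, green, blue), "z_map" (384x512 float32, m along the optical axis (not along the pixel's ray), 0 where there is no reading), "fx", "fy", "cx", "cy" (pixels), "world_to_cam" (4x4, takes a point from world to camera coordinates). Camera axes: x right, y down, z forward; pixel columns grow to the right and rows downward; lengths in m; the calibration is good to about 2 mm. The wrist camera is an equidistant fisheye: a pixel r from the principal point sees the ray r / f radians off the axis. A picture is of the moment at which its call begins.
- manip.sign_off(): hands the job in; it is judged then, once.
Trained networks look in the newest picture that a camera, given by its name, has taken for a name from the list of things; names that differ only in an ending like _2 or _b are one class to them, and where a whole thing is asked for, a point or a joint stands for the part that bears it (a point fixed in the world has none). Each returns a list of dicts, best first, with "score" (0 to 1); they miss things now and then, are a little off and sometimes report something else, mostly with a low value. They report only what shows in the picture. A call takes as long as a camera call. They do not tell look-alikes from the thing itself.
- manip.spot_in(camera, query): "point" ([x, y, z] in m, in world coordinates, good to about 4 mm: the middle of the surface that is visible of it).
- manip.place_of(camera, query): "point" ([x, y, z] in m, in world coordinates, good to about 4 mm: a listed point, or the origin of a listed thing).
The state is a dict: "clock": time; "qpos": joint angles; "qd": joint speeds; "effort": joint torques, N m; "position": TCP position; "ee_rot": TCP orientation; "contact_force": force on the tool from outside, world axes, zero at the start; "moment": the same for the moment, N m; "width": finger opening in m; "gripper_force": force on a finger pad.
Only numpy, scipy, OpenCV 4.12 (cv2) and the standard library are available. Lean on these libraries where they do the work, as an engineer would, in place of code of your own. Each camera call takes 0.05 s, during which the arm holds its last target. There are 200 camera calls.

## Working session

There is one attempt and no reset: what is moved stays moved. The work goes in short steps, Python scripts to look and compute and a tool call to move; the robot and the scene stay as the last step left them, time stands still between calls to the robot, and variables do not carry over. Pictures are saved under pics/ and viewed, at most 10 in all, crops included, and the job is handed in when it is done.

Besides the shell and the picture viewer there is one more tool, called after ">>>" by a JSON object that holds its "name" and its "arguments". carry_out: Moves the arm, as the interface text tells. Shifts and turns lie within -1 to 1; 1 stands for 400 mm of shift or 30 degrees of turn. Its arguments: {"type":"object","properties":{"delta_pos":{"type":"array","items":{"type":"array","items":{"type":"number","minimum":-1,"maximum":1}}},"turn":{"type":"array","items":{"type":"array","items":{"type":"number","minimum":-1,"maximum":1}}},"claw":{"type":"array","items":{"type":"number"}},"force":{"type":"number"}},"required":["delta_pos","turn","claw"]}

```bash
mkdir -p pics; python3 - <<'E'
from rig import manip
import cv2,numpy as np
ims=[]
for c in ("scene","side"):
    d=manip.get_image(c); ims.append(d["image"]); np.savez(f"{c}.npz",**d)
    for q in ("cap","cap_top","stand","shoulder","bowl","bottle","die"):
        print(c,q,[(np.round(r["point"],3).tolist(),round(r["score"],2)) for r in manip.place_of(c,q)])
for c,i in zip(("scene","side"),ims): cv2.imwrite(f"pics/{c}.png",cv2.cvtColor(i,cv2.COLOR_RGB2BGR))
s=manip.get_state();print(s)
E
```

```text
scene cap [([0.356, 0.098, 0.002], 0.92), ([0.536, -0.094, -0.003], 0.83)]
scene cap_top [([0.358, 0.098, 0.056], 0.9), ([0.534, -0.099, 0.039], 0.88), ([0.544, 0.06, 0.165], 0.63)]
scene stand [([0.545, 0.061, 0.0], 0.95), ([0.658, -0.291, 0.001], 0.93)]
scene shoulder [([0.547, 0.053, 0.115], 0.94), ([0.657, -0.29, 0.161], 0.89)]
scene bowl [([0.694, 0.235, 0.0], 0.88), ([0.548, 0.06, 0.162], 0.43)]
scene bottle [([0.435, -0.134, -0.003], 0.8)]
scene die [([0.657, -0.042, -0.001], 0.57)]
side cap [([0.54, -0.097, -0.004], 0.86), ([0.552, 0.059, 0.12], 0.59), ([0.363, 0.096, 0.001], 0.56)]
side cap_top [([0.548, 0.058, 0.163], 0.87), ([0.534, -0.097, 0.038], 0.68), ([0.363, 0.098, 0.053], 0.65), ([0.552, 0.06, 0.122], 0.53)]
side stand [([0.545, 0.063, 0.004], 0.89), ([0.66, -0.293, -0.004], 0.57)]
side shoulder [([0.548, 0.055, 0.108], 0.86), ([0.657, -0.289, 0.158], 0.64)]
side bowl [([0.691, 0.234, 0.002], 0.58)]
side bottle [([0.429, -0.132, 0.002], 0.86), ([0.693, 0.236, 0.001], 0.6)]
side die [([0.654, -0.039, -0.006], 0.34)]
{'clock': 0.8, 'qpos': array([-1.39097303e+00,  2.75851479e-01,  1.50492972e+00,  1.73811874e-05,
        1.36071507e+00, -1.20988424e-01]), 'qd': array([ 0.00034764,  0.00145433, -0.00052323,  0.00027444,  0.00133804,
        0.00046122]), 'effort': array([ 6.16908619e-04, -4.16594088e+01, -2.46089745e+01, -8.68411689e-05,
       -1.47622177e-04, -2.82320812e-06]), 'position': array([ 0.17037865, -0.54918653,  0.23134384]), 'ee_rot': array([4.79187150e-05, 9.88710616e-01, 1.49837630e-01, 9.91334088e-06]), 'contact_force': array([ 0.08186075, -0.44174392,  0.16225028]), 'moment': array([0.03873149, 0.01993506, 0.05311441]), 'gripper_force': 0.0, 'width': 0.08527960804742885}
```

View pics/scene.png

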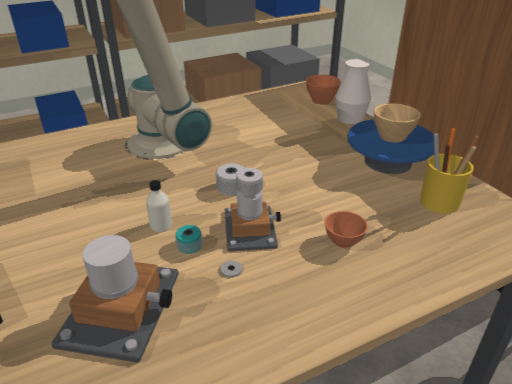

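View pics/side.png

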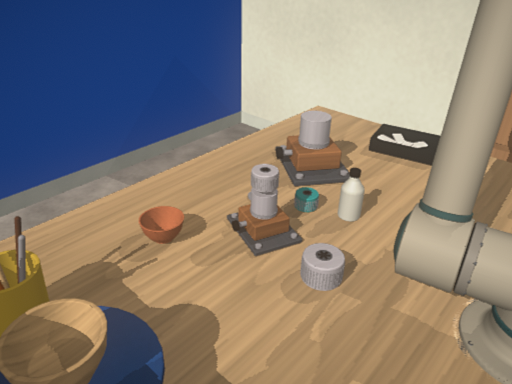

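The scene picture shows the small stand at about (250,215) with the grey cap on it at (250,180). The larger grey cap at (230,178), the turquoise cap at (188,240) and the big stand at (115,290) are look-alikes. The target axis is about (0.546, 0.059), with the cap top at about 0.162. I'll go above it first.

>>> {"name": "carry_out", "arguments": {"delta_pos": [[0.975,-0.85,-0.175],[0.975,-0.85,-0.175],[0.975,-0.85,-0.175],[0.975,-0.85,-0.175],[0.975,-0.85,-0.175],[0.975,-0.85,-0.175],[0.975,-0.85,-0.175],[0.975,-0.85,-0.175],[0.975,-0.85,-0.175],[0.975,-0.85,-0.175],[0.975,-0.85,-0.175],[0.975,-0.85,-0.175]], "turn": [[0,0,0],[0,0,0],[0,0,0],[0,0,0],[0,0,0],[0,0,0],[0,0,0],[0,0,0],[0,0,0],[0,0,0],[0,0,0],[0,0,0]], "claw": [-1,-1,-1,-1,-1,-1,-1,-1,-1,-1,-1,-1], "force": 40}}

```text
clock: 2.0
position: [0.4436, -0.1064, 0.3019]
ee_rot: [-0.0, 0.988, 0.152, 0.001]
contact_force: [-0.2, -0.6, -0.7]
width: 0.0855
gripper_force: 0.0
```

>>> {"name": "carry_out", "arguments": {"delta_pos": [[0.37,-0.325,0],[0.37,-0.325,0],[0.37,-0.325,0],[0.37,-0.325,0],[0.37,-0.325,0],[0.37,-0.325,0],[0.37,-0.325,0]], "turn": [[0,0,0],[0,0,0],[0,0,0],[0,0,0],[0,0,0],[0,0,0],[0,0,0]], "claw": [-1,-1,-1,-1,-1,-1,-1]}}

```text
clock: 2.7
position: [0.5442, 0.0575, 0.3011]
ee_rot: [0.001, 0.989, 0.149, -0.001]
contact_force: [-0.3, 0.2, -0.1]
width: 0.0855
gripper_force: 0.0
```

```bash
python3 - <<'E'
from rig import manip
import cv2,numpy as np
d=manip.get_image("wrist");cv2.imwrite("pics/w1.png",cv2.cvtColor(d["image"],cv2.COLOR_RGB2BGR))
z=d["z_map"];v,u=np.nonzero(z>0);Z=z[v,u]
x=u-d["cx"];y=v-d["cy"];r=np.hypot(x,y)+1e-9;th=r/d["fx"];k=Z*np.tan(th)/r
P=np.c_[x*k,y*k,Z,np.ones_like(Z)][th<1.3]
W=(np.linalg.inv(d["world_to_cam"])@P.T).T[:,:3]
m=(np.hypot(W[:,0]-.546,W[:,1]-.059)<.05)&(abs(W[:,2]-.162)<.008)
Q=W[m];print(len(Q),Q.mean(0))
if len(Q)>5: print(cv2.minEnclosingCircle(Q[:,:2].astype(np.float32)),np.percentile(Q[:,2],[5,50,95]),Q.min(0),Q.max(0))
for q in("cap_top","cap"):print([(np.round(r["point"],3).tolist(),round(r["score"],2)) for r in manip.place_of("wrist",q)])
s=manip.get_state();print({k:np.round(s[k],4) for k in("clock","qpos","position","ee_rot","contact_force","moment")})
E
```

```text
2852 [0.54962901 0.05905193 0.16215719]
((0.5487630367279053, 0.05858999118208885), 0.030665725469589233) [0.16068834 0.16227471 0.1635541 ] [0.51894776 0.02810137 0.15406973] [0.57910069 0.08905544 0.16488042]
[([0.355, 0.1, 0.06], 0.77), ([0.533, -0.095, 0.039], 0.62), ([0.545, 0.058, 0.164], 0.55)]
[([0.357, 0.102, -0.004], 0.96), ([0.547, 0.063, 0.12], 0.83), ([0.539, -0.095, 0.003], 0.79), ([0.431, -0.135, -0.002], 0.7)]
{'clock': np.float64(2.85), 'qpos': array([-2.1500e-02,  2.0260e-01,  1.4331e+00, -6.0000e-04,  1.5058e+00,
        1.2508e+00]), 'position': array([0.5444, 0.0575, 0.3015]), 'ee_rot': array([3.000e-04, 9.889e-01, 1.487e-01, 0.000e+00]), 'contact_force': array([-0.9483,  0.8879,  0.1801]), 'moment': array([-0.033 ,  0.0265,  0.0263])}
```

View pics/w1.png

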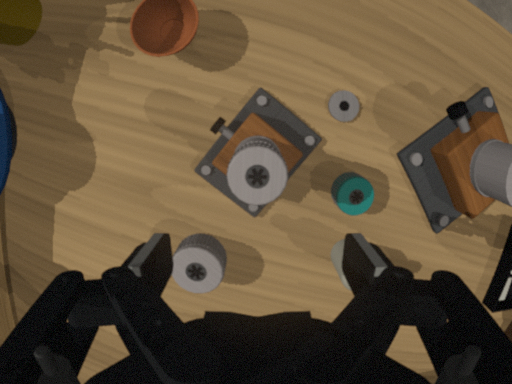

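The wrist picture shows the cap top at (258,175) with the three-slot cross. Depth gives its axis as (0.5485, 0.0588) with top z = 0.162, and the 61 mm diameter matches the 60 mm given. Now I'll descend and grip.

>>> {"name": "carry_out", "arguments": {"delta_pos": [[0.01,0,0.1],[0.01,0,0.2],[0.01,0,0.3],[0.01,0,0.36],[0.01,0,0.4],[0.01,0,0.425],[0.01,0,0.44],[0.01,0,0.44]], "turn": [[0,0,0],[0,0,0],[0,0,0],[0,0,0],[0,0,0],[0,0,0],[0,0,0],[0,0,0]], "claw": [-1,-1,-1,-1,-1,-1,-1,-1], "force": 40}}

```text
clock: 3.65
position: [0.5487, 0.0598, 0.1252]
ee_rot: [0.0, 0.989, 0.149, -0.0]
contact_force: [-0.7, 0.3, 0.7]
width: 0.0855
gripper_force: 0.0
```

>>> {"name": "carry_out", "arguments": {"delta_pos": [[0,0,0],[0,0,0],[0,0,0],[0,0,0],[0,0,0],[0,0,0],[0,0,0],[0,0,0]], "turn": [[0,0,0],[0,0,0],[0,0,0],[0,0,0],[0,0,0],[0,0,0],[0,0,0],[0,0,0]], "claw": [1,1,1,1,1,1,1,1], "force": 40}}

```text
clock: 4.45
position: [0.5497, 0.0602, 0.1266]
ee_rot: [0.0, 0.989, 0.15, 0.001]
contact_force: [-0.5, 0.1, 4.6]
width: 0.0579
gripper_force: 42.4
```

>>> {"name": "carry_out", "arguments": {"delta_pos": [[0,0,0.005],[0,0,0.005],[0,0,0.005],[0,0,0.005],[0,0,0.005],[0,0,0.005]], "turn": [[0,0,0],[0,0,-0.1],[0,0,-0.2],[0,0,-0.3],[0,0,-0.4],[0,0,-0.4]], "claw": [1,1,1,1,1,1]}}

```text
clock: 5.05
position: [0.5507, 0.0605, 0.1264]
ee_rot: [0.001, 0.967, 0.253, 0.003]
contact_force: [-1.8, 0.7, 14.5]
width: 0.058
gripper_force: 43.1
```

```bash
python3 - <<'E'
from rig import manip
import cv2,numpy as np
d=manip.get_image("side");cv2.imwrite("pics/s1.png",cv2.resize(cv2.cvtColor(d["image"],cv2.COLOR_RGB2BGR)[110:270,180:360],None,fx=3,fy=3))
s=manip.get_state();print({k:np.round(s[k],4) for k in("clock","qpos","position","ee_rot","contact_force","moment")})
E
```

```text
{'clock': np.float64(5.1), 'qpos': array([-1.6300e-02,  3.2110e-01,  1.7166e+00,  3.0000e-04,  1.0982e+00,
        1.0434e+00]), 'position': array([0.5507, 0.0605, 0.1264]), 'ee_rot': array([7.000e-04, 9.675e-01, 2.527e-01, 2.800e-03]), 'contact_force': array([-1.1355,  0.5272, 14.0926]), 'moment': array([0.076 , 0.269 , 0.1942])}
```

View pics/s1.png

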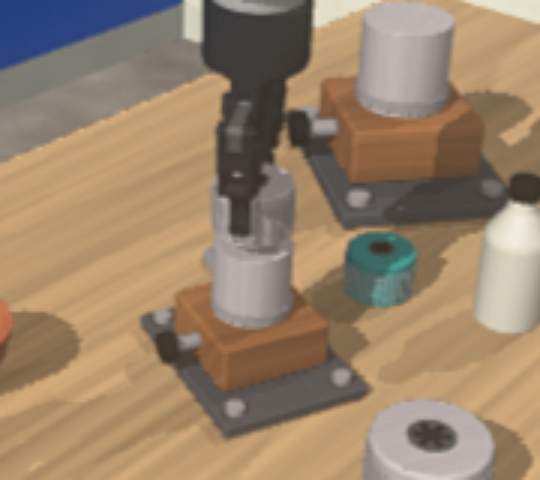

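The fingers hold the cap on its side below the rim of the top, in the crop at (245,200), and clear the stand. The pins hold it up at 14 N, so I'll keep turning.

>>> {"name": "carry_out", "arguments": {"delta_pos": [[0,0,0],[0,0,0],[0,0,0],[0,0,0],[0,0,0]], "turn": [[0,0,-0.1],[0,0,-0.2],[0,0,-0.3],[0,0,-0.4],[0,0,-0.4]], "claw": [1,1,1,1,1]}}

```text
clock: 5.6
position: [0.5501, 0.061, 0.1261]
ee_rot: [0.0, 0.936, 0.353, 0.002]
contact_force: [-1.4, 0.9, 12.6]
width: 0.0581
gripper_force: 43.1
```

>>> {"name": "carry_out", "arguments": {"delta_pos": [[0,0,0],[0,0,0],[0,0,0],[0,0,0]], "turn": [[0,0,-0.1],[0,0,-0.2],[0,0,-0.3],[0,0,-0.3]], "claw": [1,1,1,1]}}

```text
clock: 6.0
position: [0.5486, 0.0604, 0.123]
ee_rot: [-0.0, 0.905, 0.425, -0.0]
contact_force: [-0.5, 0.8, -2.7]
width: 0.0581
gripper_force: 43.1
```

It dropped after about 0.58 rad: the force vanished and z fell 3 mm. Now I'll push down without turning.

>>> {"name": "carry_out", "arguments": {"delta_pos": [[0,0,0.005],[0,0,0.01],[0,0,0.015],[0,0,0.02],[0,0,0.025],[0,0,0.03],[0,0,0.03],[0,0,0.03]], "turn": [[0,0,0],[0,0,0],[0,0,0],[0,0,0],[0,0,0],[0,0,0],[0,0,0],[0,0,0]], "claw": [1,1,1,1,1,1,1,1], "force": 60}}

```text
clock: 6.8
position: [0.5489, 0.0604, 0.115]
ee_rot: [0.0, 0.906, 0.424, 0.001]
contact_force: [-7.1, 0.3, 22.6]
width: 0.0573
gripper_force: 72.9
```

>>> {"name": "carry_out", "arguments": {"delta_pos": [[0,0,0.005],[0,0,0.005],[0,0,0.005],[0,0,0.005]], "turn": [[0,0,0],[0,0,0],[0,0,0],[0,0,0]], "claw": [1,1,1,1]}}

```text
clock: 7.2
position: [0.5489, 0.0604, 0.1149]
ee_rot: [0.001, 0.906, 0.424, 0.001]
contact_force: [-10.9, 0.1, 33.8]
width: 0.0575
gripper_force: 74.2
```

```bash
python3 - <<'E'
from rig import manip
import cv2,numpy as np
o=[]
for c in("side","scene"):
    d=manip.get_image(c);T=np.linalg.inv(d["world_to_cam"]);z=d["z_map"];v,u=np.nonzero(z>0);Z=z[v,u]
    W=(T@np.c_[(u-d["cx"])*Z/d["fx"],(v-d["cy"])*Z/d["fy"],Z,np.ones_like(Z)].T).T[:,:3]
    m=(np.hypot(W[:,0]-.5485,W[:,1]-.0588)<.018)&(W[:,2]>.14)&(W[:,2]<.17)
    print(c,m.sum(),np.percentile(W[m,2],[5,25,50,75,95]) if m.sum() else 0)
    p=d["world_to_cam"]@[.5485,.0588,.11,1];a,b=int(p[0]/p[2]*d["fx"]+d["cx"]),int(p[1]/p[2]*d["fy"]+d["cy"])
    o.append(cv2.resize(cv2.cvtColor(d["image"],cv2.COLOR_RGB2BGR)[b-40:b+40,a-40:a+40],(400,400)))
cv2.imwrite("pics/end.png",np.hstack(o))
s=manip.get_state();print({k:np.round(s[k],4) for k in("clock","position","ee_rot","contact_force","moment","width")})
E
```

```text
side 29 [0.14923318 0.1497067  0.15012236 0.15067349 0.15146561]
scene 37 [0.14903735 0.14989977 0.15077931 0.15161884 0.15283629]
{'clock': np.float64(7.3), 'position': array([0.5489, 0.0604, 0.1148]), 'ee_rot': array([7.000e-04, 9.055e-01, 4.243e-01, 1.400e-03]), 'contact_force': array([-8.6055, -0.6487, 34.2318]), 'moment': array([0.1671, 1.7953, 0.0235]), 'width': np.float64(0.0573)}
```

View pics/end.png

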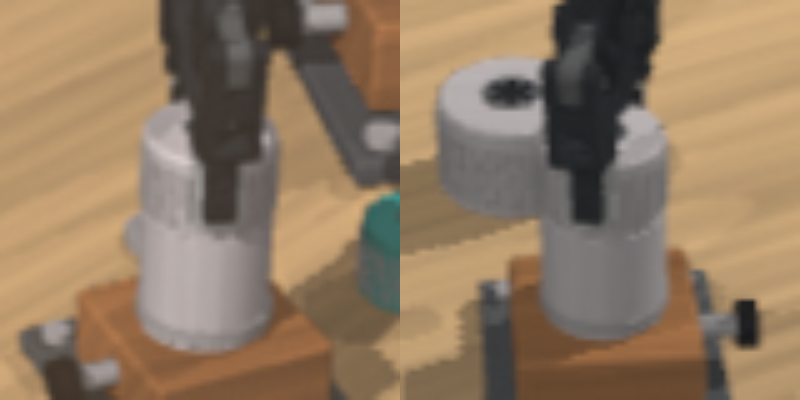

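The cap top is at 0.150 m (110 + 40 mm) and the cap sits flush on the shoulder in both crops, at (205,225) and (605,220). The stop is hard, because force rose without any further travel. I'll ease the press slightly and check that it stays.

>>> {"name": "carry_out", "arguments": {"delta_pos": [[0,0,-0.004],[0,0,-0.004],[0,0,-0.004],[0,0,-0.004],[0,0,-0.004],[0,0,-0.004]], "turn": [[0,0,0],[0,0,0],[0,0,0],[0,0,0],[0,0,0],[0,0,0]], "claw": [1,1,1,1,1,1]}}

```text
clock: 7.9
position: [0.5489, 0.0604, 0.1149]
ee_rot: [0.001, 0.906, 0.424, 0.001]
contact_force: [-6.8, 0.8, 23.5]
width: 0.0576
gripper_force: 73.2
```

```bash
python3 -c "
from rig import manip
print(manip.sign_off())"
```

```text
the job is handed in; nothing more can be done
None
```

The cap turned about 0.58 rad, dropped over the pins and is home, flush on the shoulder (top measured at 0.150 m). I handed the job in at 7.9 s with the arm still gripping it and pressing down at about 23 N; the sign-off returned no verdict.

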